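Scan the long carton at the booking-in desk

TASK

Draw the cordless code scanner straight up out of its charging dock, then tip its nose down and hold it in the air so that it looks right at the middle of the white label on top of the long flat carton, from about 15 cm away and slanting down at 45 degrees or steeper. It reads by itself: finish while still holding it there, steady and touching nothing else, and do not shift any of the cartons and tins.

Things in the scene. Friction and masses are not known exactly. Their poses are not given: they have to be found in the camera images.
- scanner: loose cordless scanner, grey, 190 g, pistol-shaped; starts upright in the dock. Origin: centre of the handle's butt; z up the handle, x forward along its sight. Handle 34 (x) by 28 (y) mm, z = 0 to 94. Head square to it, z = 90 to 134 mm: flat sides 54 mm apart (y) over x = -38 to 42, then a black nose hood 60 wide, 48 tall, x = 42 to 64. Balance point near x = 9, z = 86 mm
- head (a point): on the scanner, the middle of its head between the two flat sides (x = +6, y = 0, z = +112 mm in the scanner's frame): a good place to grip across the 54 mm, from above
- window (a point): on the scanner, the centre of its front window (x = +64, y = 0, z = +112 mm in the scanner's frame); the scanner looks from here straight along its own +x axis
- butt (a point): on the scanner, the centre of the lower end of the handle (its origin)
- dock: black charging dock, screwed to the desk, elsewhere each time. Origin: on the desk under the centre of its pocket; x is the way the docked scanner looks. Foot plate 125 by 96 by 16 mm; pocket inside 38 (x) by 32 (y) mm, floor 16 mm and rim 50 mm above the desk: the handle stands 34 mm deep with 2 mm play all round. The docked head's centre is 128 mm above the desk
- long_carton: the carton to be scanned: brown cardboard, 170 (x) by 80 (y) by 45 (z) mm, the only long one, 0.55 kg, loose, lying flat on the desk. Origin: centre of its underside
- label (a point): the middle of the white barred label on top of the long carton, 66 by 46 mm, lying flat 45 mm above the desk and 35 mm from the carton's middle towards its +x end
- square_carton: bystander, loose: cardboard carton 90 by 90 by 62 mm with a similar label. Origin: centre of its underside
- round_tin: bystander, loose: round lidded steel tin, 89 mm across, 50 mm tall, with a similar label. Origin: centre of its underside
- flat_tin: bystander, loose: flat grey hinged tin, 68 by 107 by 31 mm, on the far part of the desk. Origin: centre of its underside
Not all that is in view belongs to the job. What is shaped like the scanner but blue is not meant.

How it is judged:
By the outcome, as a careful person would: the job done as asked, in the order asked, and still so for the second after the job is handed in, while the arm keeps its last pose, push and grip.
It also fails if it takes over 35 s, if anything falls off the work surface, if the arm or the gripper's body presses on something with over 40 N, if the wrist force passes 120 N, or if a joint passes its speed limit or range.

ROBOT

A 6-joint arm with a two-finger parallel gripper is mounted at the origin on the work surface. World frame = base frame: x ahead of the robot, y to its left, z up, the work surface at z = 0. Lengths are in m, angles in degrees, forces in N, time in s.
With the tool pointing down it reaches from about 0.325 to 0.9 m from the base axis. Payload 6.1 kg.
Tool frame: the origin (TCP) lies at the very end of the fingers, on their centre line; the grasp point (between the pads) lies 19 mm behind it (robot.grip_depth is the z of the grasp point in the tool frame, in m); z points along the fingers, y is the line along which they close (so a half turn about z gives the same grasp; the last joint's range is limited). The gripper opens to 85 mm and grips with 20 to 120 N. Pads are 22 mm wide; open, the fingers measure 114 mm over their backs; the gripper's body (76 mm by 85 mm) begins 54 mm behind the grasp point. The pads swing forward as they close: fully open they stand 13 mm farther back than shut.
Start: joints at [-78.043, 12.628, 87.462, -0, 79.91, -7.225], TCP at [0.205, -0.59, 0.231] pointing down, gripper open.
Joint ranges: [-170.65, 170.65], [-52.31, 119.04], [5.05, 147.46], [-71.25, 251.25], [11.57, 151.72], [-153.62, 153.62]. Speed limits (degrees/s): [147.25, 147.25, 172.46, 180, 180, 180].

INTERFACE

Orientations are given as [roll, pitch, yaw] about the fixed x, y, z axes, in that order (R = Rz(yaw) Ry(pitch) Rx(roll)).
In Python, from rig import robot, viewer, models gives the robot as it stands.
- The arm moves only by the shell command python3 -m jog 'ROWS' [OPENING] [FORCE]. ROWS is JSON, a list of rows, each a list of 2 entries, a list of its own where there are three numbers: the shift along the tool's x, y, z scaled (see below), then the turn, a rotation vector about the tool's x, y, z scaled (see below). In form: [[[dx, dy, dz], [wx, wy, wz]], ...]. A call has 1 to 8 rows; each row shifts and turns the commanded pose from where the row before left it, along the tool's axes as they then stand; what a row does not reach is not made up. The controller multiplies each number of a shift by 0.04 m and each number of a turn by 4 degrees. A row lasts 1/10 s, in which the tool goes at most 50 mm and 8.59 degrees, less where a joint would pass 70% of its speed; a pose out of reach is approached as far as the arm can. A call with a number of a shift or a turn outside -1 to 1 is refused whole. A call with a gripper value outside its range is refused whole. OPENING is the closure, from 0 (fully open) to 1 (shut), set as the call begins (- or left out, the last holds). The fingers move at their own pace and stop on an object; FORCE is the grip in N (left out, the last holds). Time passes only in rows, so rows that do not move let the fingers close. It gives the time, the measured TCP pose, the force and the opening at its end, in the units of the state.
- robot.get_state(): the state, without advancing time (a new reading comes with each control period).
- viewer.read_camera(name): name is "side" or "top"; returns a dict with "pixels" (384x512x3 uint8, red, green, blue), "fx", "fy", "cx", "cy" (pixels), "pose" (4x4, takes a point from camera to world coordinates). Camera axes: x right, y down, z forward; pixel columns grow to the right and rows downward; lengths in m; the calibration is good to about 2 mm. A picture is of the moment at which its call begins. There is no depth.
- robot.job_done(): hands the job in, once; it reports no verdict.
Trained networks look in the newest picture that a camera, given by its name, has taken for a name from the list of things; names that differ only in an ending like _2 or _b are one class to them, and where a whole thing is asked for, a point or a joint stands for the part that bears it (a point fixed in the world has none). Each returns a list of dicts, best first, with "p" (0 to 1); they miss things now and then, are a little off and sometimes report something else, mostly with a low value. They report only what shows in the picture. A call takes as long as a camera call. They do not tell look-alikes from the thing itself.
- models.regions_of(camera, label): "pixels" (384x512 bool, what is visible of it) and "point" ([row, column] in pixels, amid what is visible of it).
- models.pinpoint(camera, label): "point" ([row, column] in pixels: a listed point, or the origin of a listed thing).
The state is a dict: "t": time; "joints": joint angles; "joint_velocities": joint speeds; "joint_efforts": joint torques, N m; "ee_pos": TCP position; "tool_rot": TCP orientation; "ft_force": force on the tool from outside, world axes, zero at the start; "wrist_torque": the same for the moment, N m; "gripper_width": finger opening in m.
Only numpy, scipy, OpenCV 4.12 (cv2) and the standard library are available. Lean on these libraries where they do the work, as an engineer would, in place of code of your own. Each camera call takes 0.05 s, during which the arm holds its last target. There are 200 camera calls.

## Working session

There is one attempt and no reset: what is moved stays moved. The work goes in short steps, Python scripts to look and compute and a shell command to move; the robot and the scene stay as the last step left them, time stands still between calls to the robot, and variables do not carry over. Pictures are saved under pics/ and viewed, on a budget of 10 in all, crops included, one or two more only if the job needs it, and the job is handed in when it is done.

```bash
ls; mkdir -p pics
cat > h.py <<'E'
import numpy as np, cv2
from rig import robot, viewer, models
from scipy.spatial.transform import Rotation as R
def ray(c,pt):
    r,k=pt; d=np.array([(k-c["cx"])/c["fx"],(r-c["cy"])/c["fy"],1.]); P=np.array(c["pose"])
    return P[:3,3],P[:3,:3]@d
def atz(c,pt,z):
    o,d=ray(c,pt); return o+d*(z-o[2])/d[2]
def tri(rs):
    A=0;b=0
    for o,d in rs:
        d=d/np.linalg.norm(d);M=np.eye(3)-np.outer(d,d);A=A+M;b=b+M@o
    return np.linalg.solve(A,b)
def proj(c,p):
    P=np.linalg.inv(np.array(c["pose"]));q=P[:3,:3]@p+P[:3,3]
    return [c["fy"]*q[1]/q[2]+c["cy"],c["fx"]*q[0]/q[2]+c["cx"]]
E
python3 - <<'E'
from h import *
np.set_printoptions(precision=3,suppress=True)
ims=[]
for n in("top","side"):
    c=viewer.read_camera(n); cv2.imwrite(f"pics/{n}0.png",cv2.cvtColor(c["pixels"],cv2.COLOR_RGB2BGR))
    print(n,np.array(c["pose"])[:3,3],c["fx"])
    for l,z in dict(head=.128,window=.128,butt=.016,dock=0,long_carton=0,label=.045,square_carton=0,round_tin=0,flat_tin=0).items():
        for d in models.pinpoint(n,l): print(l,round(d["p"],2),np.round(d["point"]),atz(c,d["point"],z))
s=robot.get_state();print(s["tool_rot"],s["ee_pos"],s["t"],robot.grip_depth)
E
```

```text
pics
top [0.461 0.035 1.286] 488.05507823305317
head 0.9 [129. 156.] [0.71  0.261 0.128]
head 0.64 [197. 154.] [0.548 0.262 0.128]
window 0.7 [183. 178.] [0.58  0.206 0.128]
window 0.57 [106. 147.] [0.767 0.283 0.128]
dock 0.79 [202. 161.] [0.543 0.269 0.   ]
dock 0.4 [219. 306.] [ 0.498 -0.113  0.   ]
long_carton 0.88 [219. 306.] [ 0.498 -0.113  0.   ]
label 0.89 [203. 304.] [ 0.537 -0.102  0.045]
label 0.52 [202. 161.] [0.54  0.261 0.045]
square_carton 0.75 [245. 381.] [ 0.428 -0.31   0.   ]
round_tin 0.71 [203. 160.] [0.54  0.271 0.   ]
round_tin 0.61 [233. 232.] [0.462 0.083 0.   ]
flat_tin 0.91 [124. 248.] [0.752 0.039 0.   ]
side [0.484 0.964 0.724] 401.9625195925976
head 0.95 [256. 185.] [0.709 0.29  0.128]
head 0.7 [251. 252.] [0.56  0.264 0.128]
window 0.91 [237. 247.] [0.576 0.216 0.128]
window 0.66 [257. 161.] [0.764 0.298 0.128]
butt 0.69 [293. 192.] [0.704 0.294 0.016]
butt 0.67 [205. 283.] [ 0.496 -0.093  0.016]
butt 0.58 [290. 256.] [0.553 0.276 0.016]
dock 0.68 [204. 285.] [ 0.49  -0.125  0.   ]
dock 0.59 [293. 259.] [0.546 0.27  0.   ]
long_carton 0.75 [205. 280.] [ 0.507 -0.115  0.   ]
label 0.64 [197. 266.] [ 0.549 -0.094  0.045]
square_carton 0.6 [177. 306.] [ 0.42  -0.301  0.   ]
round_tin 0.95 [239. 291.] [0.471 0.056 0.   ]
flat_tin 0.6 [229. 193.] [0.761 0.026 0.   ]
flat_tin 0.21 [204. 284.] [ 0.493 -0.12   0.   ]
[179.996   0.     19.185] [ 0.205 -0.59   0.231] 1.0 -0.0187
```

View pics/top0.png

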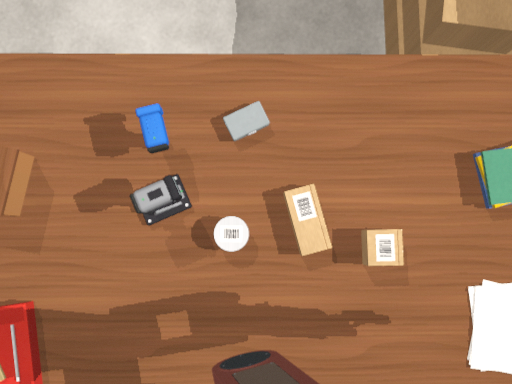

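View pics/side0.png

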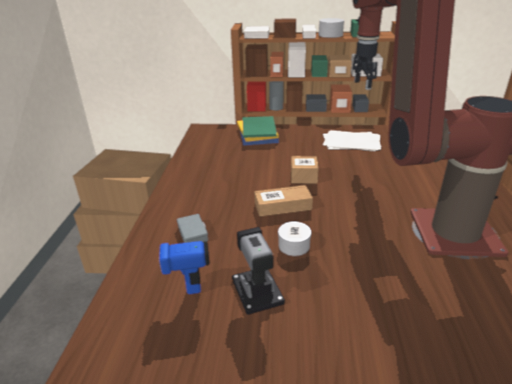

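The grey scanner is in the dock at about top (195,160), i.e. near (0.55, 0.26), with its nose toward the tin. The blue decoy is at (128,153). The long carton is at (219,306) with its label at (204,304). Next I refine the scanner's heading and the label's position.

Run:
```python
from h import *
np.set_printoptions(precision=3,suppress=True)
c=viewer.read_camera("top");s=viewer.read_camera("side");im=cv2.cvtColor(c["pixels"],cv2.COLOR_RGB2BGR)
for l in("head","dock","label","long_carton"):
    for d in models.regions_of("top",l)[:2]:
        m=np.array(d["pixels"]).astype(np.uint8); print(l,d["p"],d["point"],cv2.minAreaRect(cv2.findNonZero(m)),m.sum())
hsv=cv2.cvtColor(im,cv2.COLOR_BGR2HSV)
def rect(r0,r1,c0,c1,f,z):
    m=np.zeros(im.shape[:2],np.uint8);m[r0:r1,c0:c1]=f(hsv[r0:r1,c0:c1])
    m=cv2.morphologyEx(m,cv2.MORPH_CLOSE,np.ones((7,7)))
    q=cv2.boxPoints(cv2.minAreaRect(cv2.findNonZero(cv2.morphologyEx(m,cv2.MORPH_OPEN,np.ones((3,3))))))
    w=np.array([atz(c,(p[1],p[0]),z) for p in q]);e=w-np.roll(w,1,0)
    print("rect",w.mean(0),np.linalg.norm(e,axis=1),np.degrees(np.arctan2(e[:,1],e[:,0])))
rect(180,230,285,325,lambda h:(h[...,1]<50)&(h[...,2]>120),.045)
rect(180,260,280,340,lambda h:((h[...,1]<140)&(h[...,2]>130)),.045)
for l in("head","window","label"):
    a=models.pinpoint("top",l);b=models.pinpoint("side",l)
    for i in a[:2]:
        for j in b[:2]:
            o,d=zip(ray(c,i["point"]),ray(s,j["point"]));print(l,tri(list(zip(o,d))))
cr=np.hstack([cv2.resize(im[165:235,115:200],None,fx=4.6,fy=4.6,interpolation=2),cv2.resize(im[175:245+15,270:340],(390,322*85//85),interpolation=2)])
cv2.imwrite("pics/crop1.png",cr)
```

```text
head 0.77 [125.3, 152.7] ((153.16514587402344, 127.05046081542969), (47.69975280761719, 26.148658752441406), 73.3007583618164) 1114
head 0.68 [196.7, 159.0] ((155.30001831054688, 195.60000610351562), (27.280029296875, 49.1934928894043), 63.43495178222656) 1191
dock 0.82 [210.5, 170.5] ((162.88124084472656, 199.08258056640625), (36.6727294921875, 49.37262725830078), 64.65382385253906) 757
label 0.65 [218.4, 306.6] ((306.418212890625, 219.1014404296875), (67.20730590820312, 32.89912414550781), 73.88658142089844) 2158
label 0.25 [211.3, 169.1] ((162.2989959716797, 199.42271423339844), (36.95860290527344, 48.33047866821289), 66.03750610351562) 746
long_carton 0.97 [216.8, 308.0] ((306.5801086425781, 219.12954711914062), (67.00602722167969, 32.88587951660156), 74.21924591064453) 2172
long_carton 0.43 [244.7, 384.5] ((381.5, 247.0), (36.0, 41.0), 90.0) 1465
rect [ 0.53  -0.103  0.045] [0.067 0.048 0.067 0.047] [  15.014  -74.576 -165.166  105.297]
rect [ 0.496 -0.112  0.045] [0.173 0.098 0.173 0.097] [  15.107  -74.542 -165.263  105.13 ]
head [0.631 0.26  0.142]
head [0.716 0.265 0.109]
head [0.552 0.261 0.125]
head [0.626 0.28  0.13 ]
window [0.657 0.269 0.201]
window [0.767 0.286 0.12 ]
window [0.583 0.21  0.13 ]
window [0.68  0.244 0.092]
label [ 0.532 -0.115  0.041]
```

View pics/crop1.png

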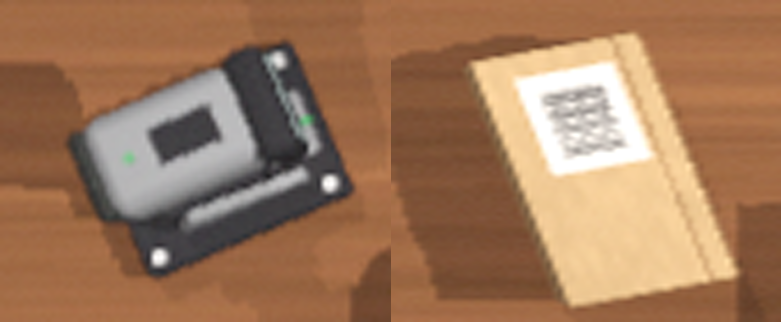

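Run:
```python
from h import *
np.set_printoptions(precision=4,suppress=True)
c=viewer.read_camera("top")
f=lambda x,y,z: atz(c,(165+y/4.6-.4,115+x/4.6-.4),z)
for z in(.128,.145):
  a,b=f(243,117,z),f(108,169,z);print(a,b,np.linalg.norm(a-b),np.degrees(np.arctan2(*(a-b)[1::-1])))
  for p in((90,120),(125,218),(225,68),(262,165)):print(f(*p,z))
s1,s2,s3=f(280,60,.016),f(330,183,.016),f(158,258,.016);print((s1+s3)/2,s2-s3,s1-s2,np.degrees(np.arctan2(*(s2-s3)[1::-1])),np.degrees(np.arctan2(*(s1-s2)[1::-1])))
```

```text
[0.5634 0.2308 0.128 ] [0.5366 0.2997 0.128 ] 0.07391249978046643 -68.76267520439634
[0.5619 0.3095 0.128 ]
[0.5113 0.2906 0.128 ]
[0.5888 0.2405 0.128 ]
[0.5385 0.2207 0.128 ]
[0.5618 0.228  0.145 ] [0.5355 0.2958 0.145 ] 0.0728277764503891 -68.76267520439634
[0.5604 0.3054 0.145 ]
[0.5106 0.2868 0.145 ]
[0.5869 0.2375 0.145 ]
[0.5374 0.218  0.145 ]
[0.5497 0.2628 0.016 ] [ 0.0421 -0.0961  0.    ] [0.07  0.029 0.   ] -66.35849494622872 22.542158737194235
```

```bash
cat >> h.py <<'E'
def plan(p,Rt,n,start=None):
    s=robot.get_state(); p0=np.array(s["ee_pos"]);R0=R.from_euler("xyz",s["tool_rot"],degrees=True)
    if start: p0,R0=start
    rv=(R0.inv()*Rt).as_rotvec(); P,Q=p0,R0; rows=[]
    for i in range(1,n+1):
        pt=p0+(np.array(p)-p0)*i/n; qt=R0*R.from_rotvec(rv*i/n)
        a=np.round(Q.inv().apply(pt-P)/.04,2); w=np.round(np.degrees((Q.inv()*qt).as_rotvec())/4,2)
        P=P+Q.apply(a*.04);Q=Q*R.from_rotvec(np.radians(w*4)); rows.append([a.tolist(),w.tolist()])
    for i in range(0,n,8): print(str(rows[i:i+8]).replace(" ",""))
    print("end",P,Q.as_euler("xyz",degrees=True))
E
python3 - <<'E'
from h import *
plan([.55,.262,.231],R.from_euler("xyz",[180,0,112.5],degrees=True),25)
E
```

```text
[[[0.61,-0.69,0.0],[-0.0,-0.0,-0.93]],[[0.64,-0.65,0.0],[-0.0,-0.0,-0.94]],[[0.7,-0.61,0.0],[-0.0,-0.0,-0.93]],[[0.72,-0.56,0.0],[-0.0,-0.0,-0.93]],[[0.77,-0.51,0.0],[-0.0,-0.0,-0.94]],[[0.79,-0.46,0.0],[-0.0,-0.0,-0.93]],[[0.83,-0.41,0.0],[-0.0,-0.0,-0.93]],[[0.84,-0.36,0.0],[-0.0,-0.0,-0.94]]]
[[[0.87,-0.3,0.0],[-0.0,-0.0,-0.93]],[[0.89,-0.24,0.0],[-0.0,-0.0,-0.93]],[[0.9,-0.18,0.0],[-0.0,-0.0,-0.94]],[[0.91,-0.12,0.0],[-0.0,-0.0,-0.93]],[[0.92,-0.07,0.0],[-0.0,-0.0,-0.93]],[[0.92,-0.0,0.0],[-0.0,-0.0,-0.93]],[[0.92,0.05,0.0],[-0.0,-0.0,-0.94]],[[0.91,0.12,0.0],[-0.0,-0.0,-0.93]]]
[[[0.9,0.17,0.01],[-0.0,-0.0,-0.93]],[[0.89,0.24,-0.0],[-0.0,-0.0,-0.94]],[[0.87,0.29,-0.0],[-0.0,-0.0,-0.93]],[[0.86,0.34,-0.0],[-0.0,-0.0,-0.93]],[[0.82,0.4,-0.0],[-0.0,-0.0,-0.94]],[[0.8,0.46,-0.0],[-0.0,-0.0,-0.93]],[[0.77,0.5,-0.0],[-0.0,-0.0,-0.93]],[[0.73,0.56,-0.0],[-0.0,-0.0,-0.94]]]
[[[0.7,0.6,-0.0],[-0.0,-0.0,-0.93]]]
end [0.55013456 0.26201852 0.23089476] [-1.79998921e+02 -1.88030155e-03  1.12501191e+02]
```

```bash
python3 -m jog '[[[0.61,-0.69,0],[0,0,-0.93]],[[0.65,-0.65,0],[0,0,-0.93]],[[0.7,-0.6,0],[0,0,-0.93]],[[0.72,-0.56,0],[0,0,-0.93]],[[0.77,-0.5,0],[0,0,-0.93]],[[0.8,-0.46,0],[0,0,-0.93]],[[0.83,-0.4,0],[0,0,-0.93]],[[0.84,-0.36,0],[0,0,-0.93]]]' 0 60
python3 -m jog '[[[0.87,-0.3,0],[0,0,-0.93]],[[0.89,-0.24,0],[0,0,-0.93]],[[0.9,-0.18,0],[0,0,-0.93]],[[0.91,-0.12,0],[0,0,-0.93]],[[0.92,-0.07,0],[0,0,-0.93]],[[0.92,0,0],[0,0,-0.93]],[[0.92,0.05,0],[0,0,-0.93]],[[0.91,0.12,0],[0,0,-0.93]]]'
python3 -m jog '[[[0.9,0.17,0],[0,0,-0.93]],[[0.89,0.24,0],[0,0,-0.93]],[[0.87,0.29,0],[0,0,-0.93]],[[0.86,0.34,0],[0,0,-0.93]],[[0.82,0.4,0],[0,0,-0.93]],[[0.8,0.46,0],[0,0,-0.93]],[[0.77,0.5,0],[0,0,-0.93]],[[0.7,0.55,0],[0,0,-0.93]]]'
python3 -m jog '[[[0.4,0.4,0],[0,0,-0.9]],[[0,0,0],[0,0,0]]]'
python3 - <<'E'
from h import *
plan([.55,.262,.16],R.from_euler("xyz",[180,0,112.5],degrees=True),3)
E
```

```text
t: 2.45
ee_pos: [0.3174, -0.317, 0.2315]
tool_rot: [180.0, -0.0, 49.1]
ft_force: [-0.5, -1.5, 1.1]
gripper_width: 0.0855
t: 3.25
ee_pos: [0.4287, -0.0443, 0.2317]
tool_rot: [179.9, 0.0, 78.9]
ft_force: [0.6, -0.0, -0.2]
gripper_width: 0.0856
t: 4.05
ee_pos: [0.5402, 0.2268, 0.2314]
tool_rot: [180.0, 0.0, 108.6]
ft_force: [0.0, -1.7, 0.7]
gripper_width: 0.0852
t: 4.25
ee_pos: [0.5504, 0.2478, 0.231]
tool_rot: [180.0, -0.0, 112.3]
ft_force: [-0.9, -1.0, 0.2]
gripper_width: 0.0853
[[[0.11,0.04,0.59],[0.0,-0.0,-0.02]],[[0.11,0.04,0.59],[0.0,-0.01,-0.02]],[[0.11,0.04,0.6],[0.01,0.0,-0.01]]]
end [0.54984781 0.26187084 0.15983207] [-1.79985820e+02  4.97548033e-03  1.12487462e+02]
```

```bash
python3 -m jog '[[[0.11,0.04,0.6],[0,0,-0.02]],[[0.11,0.04,0.6],[0,0,-0.02]],[[0.11,0.04,0.6],[0,0,-0.01]],[[0,0,0],[0,0,0]]]'
python3 - <<'E'
from h import *
o=[]
for n,(r,k) in dict(top=(195,160),side=(250,255)).items():
    c=viewer.read_camera(n);im=cv2.cvtColor(c["pixels"],cv2.COLOR_RGB2BGR)
    o.append(cv2.resize(im[r-65:r+65,k-65:k+65],(390,390),interpolation=2))
cv2.imwrite("pics/c2.png",np.hstack(o));print(robot.get_state()["ee_pos"])
E
```

```text
t: 4.65
ee_pos: [0.5465, 0.2582, 0.1552]
tool_rot: [-179.6, -0.0, 112.2]
ft_force: [-0.6, -0.7, 0.1]
gripper_width: 0.0854
[0.54908164 0.25872859 0.15941649]
```

View pics/c2.png

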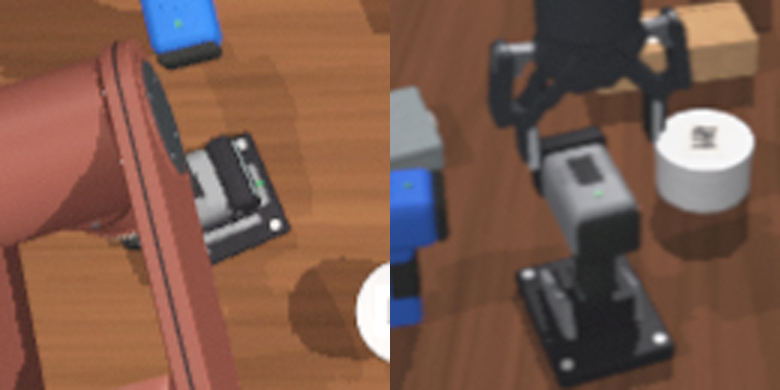

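The fingers are open and straddle the head: in the side crop they sit at (530,150) and (657,130), with the head between them. A quick projection check comes before going down.

Run:
```python
from h import *
c=viewer.read_camera("side")
for p in([591,188,.15],[594,140,.165]): print(atz(c,(185+p[1]/3-.3,190+(p[0]-390)/3-.3),p[2]))
for d in models.pinpoint("side","head"):print(d["p"],atz(c,d["point"],.128))
plan([.55,.262,.109],R.from_euler("xyz",[180,0,112.5],degrees=True),3)
```

```text
[0.54868809 0.27840078 0.15      ]
[0.5489707  0.24020408 0.165     ]
0.84 [0.69808885 0.29319837 0.128     ]
0.78 [0.55303008 0.26634262 0.128     ]
0.55 [0.47030657 0.23635851 0.128     ]
[[[0.02,0.0,0.44],[0.01,0.0,-0.02]],[[0.03,0.01,0.43],[0.01,0.0,-0.03]],[[0.02,0.01,0.44],[0.02,0.01,-0.02]]]
end [0.55017419 0.26205688 0.10882484] [-1.79987477e+02 -1.88165907e-02  1.12500382e+02]
```

```bash
python3 -m jog '[[[-0.05,0,0.44],[0,0,-0.02]],[[-0.05,0,0.44],[0,0,-0.02]],[[-0.03,0,0.4],[0,0,0]],[[0,0,0],[0,0,0]]]'
python3 -m jog '[[[0,0,0],[0,0,0]],[[0,0,0],[0,0,0]],[[0,0,0],[0,0,0]],[[0,0,0],[0,0,0]],[[0,0,0],[0,0,0]],[[0,0,0],[0,0,0]]]' 1 60
```

```text
t: 5.25
ee_pos: [0.5503, 0.2538, 0.1064]
tool_rot: [-179.8, -0.0, 112.4]
ft_force: [-0.6, 0.1, -1.2]
gripper_width: 0.0852
t: 5.85
ee_pos: [0.5528, 0.255, 0.1099]
tool_rot: [179.8, 0.0, 112.4]
ft_force: [1.4, 0.5, 5.7]
gripper_width: 0.0536
```

The grip reads 53.6 mm, so it holds the head's 54 mm sides, close to the balance point. Now I lift straight up.

```bash
python3 -m jog '[[[0,0,-0.2],[0,0,0]],[[0,0,-0.3],[0,0,0]],[[0,0,-0.4],[0,0,0]],[[0,0,-0.5],[0,0,0]],[[0,0,-0.6],[0,0,0]],[[0,0,-0.6],[0,0,0]],[[0,0,-0.6],[0,0,0]],[[0,0,-0.6],[0,0,0]]]'
python3 -m jog '[[[0,0,-0.6],[0,0,0]],[[0,0,-0.4],[0,0,0]],[[0,0,0],[0,0,0]],[[0,0,0],[0,0,0]]]'
python3 - <<'E'
from h import *
o=[]
cs={}
for n,(r,k) in dict(top=(195,160),side=(220,255)).items():
    c=cs[n]=viewer.read_camera(n);im=cv2.cvtColor(c["pixels"],cv2.COLOR_RGB2BGR)
    o.append(cv2.resize(im[r-80:r+80,k-80:k+80],(480,480),interpolation=2)[:, :400])
cv2.imwrite("pics/c3.png",np.hstack(o))
s=robot.get_state();print(s["ee_pos"],s["tool_rot"],s["joints"])
t=np.array(s["ee_pos"])
h=t-[0,0,robot.grip_depth] if 0 else t+np.array([0,0,.0187])
for l in("head","window","butt"):
    for n in cs:
        print(l,n,[(round(d["p"],2),np.round(d["point"],1).tolist()) for d in models.pinpoint(n,l)])
f=np.array([np.cos(np.radians(-67.6)),np.sin(np.radians(-67.6)),0])
for a in(6,14,18): 
    w=h+f*(64-a)/1000; print(a,"expected window px",[np.round(proj(cs[n],w),1) for n in cs],"butt",[np.round(proj(cs[n],h-f*a/1000-[0,0,.112]),1) for n in cs])
E
```

```text
t: 6.65
ee_pos: [0.5501, 0.2542, 0.2611]
tool_rot: [-179.8, -0.0, 112.4]
ft_force: [-0.3, -0.0, -2.1]
gripper_width: 0.0535
t: 7.05
ee_pos: [0.5509, 0.2544, 0.2995]
tool_rot: [-179.9, -0.0, 112.4]
ft_force: [-0.5, -0.2, -4.1]
gripper_width: 0.0535
[0.5504142  0.2542494  0.29806524] [-1.79800914e+02 -1.65949581e-02  1.12420686e+02] [ 1.73452070e+01  8.23950989e+00  8.53395203e+01 -1.08480713e-03
  8.66207434e+01 -5.07544216e+00]
head top [(0.83, [188.6, 138.0]), (0.64, [131.3, 155.8])]
head side [(0.94, [178.0, 252.5])]
window top [(0.82, [174.3, 161.5]), (0.67, [104.8, 144.1])]
window side [(0.77, [167.4, 245.4]), (0.69, [256.2, 158.2])]
butt top []
butt side [(0.75, [225.1, 256.4]), (0.65, [291.7, 193.2])]
6 expected window px [array([177.1, 166.7]), array([163.8, 246.7])] butt [array([193.9, 148.4]), array([222.3, 257.1])]
14 expected window px [array([178.6, 163. ]), array([165.4, 247.8])] butt [array([195.2, 145. ]), array([224.4, 258.2])]
18 expected window px [array([179.4, 161.1]), array([166.3, 248.4])] butt [array([195.9, 143.3]), array([225.5, 258.8])]
```

View pics/c3.png

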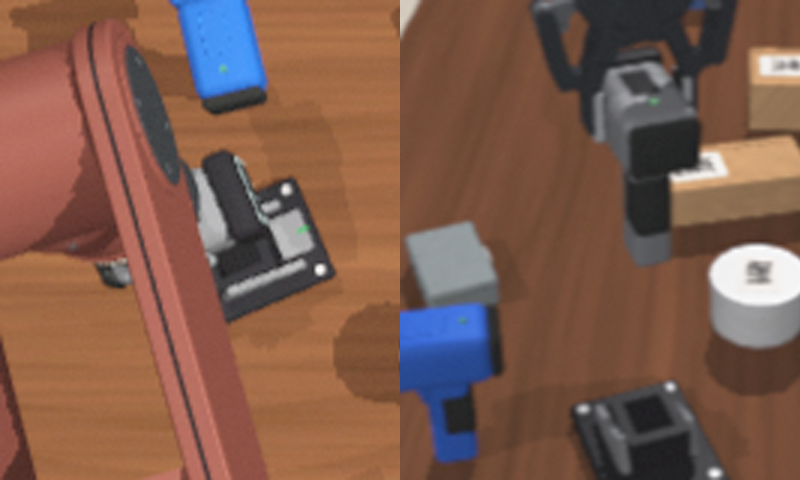

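The scanner is clear of the dock, its pocket is visible and empty, and the scanner hangs upright. The grip sits about 16 mm forward on the head (network butt and window points against projection). Next I plan the traverse with yaw, then the tilt.

```bash
cat >> h.py <<'E'
L=np.array([.530,-.103,.045]); A=.048
def goal(phi,th,dist=.15,a=A,up=0.):
    p,t=np.radians([phi,th]); d=np.array([np.cos(t)*np.cos(p),np.cos(t)*np.sin(p),-np.sin(t)])
    z=np.array([np.sin(t)*np.cos(p),np.sin(t)*np.sin(p),np.cos(t)])
    G=L-(dist+a)*d; X=-d; Z=-z; Y=np.cross(Z,X)
    return G-robot.grip_depth*Z*1.+[0,0,up], R.from_matrix(np.c_[X,Y,Z])
E
python3 - <<'E'
from h import *
p,r=goal(-11,54); print(p,r.as_euler("xyz",degrees=True))
p1=np.array([.42,-.08,.29]); r1=R.from_euler("xyz",[180,0,169],degrees=True)
plan(p1,r1,15)
plan(p,r,16,start=(p1,r1))
E
```

```text
[ 0.40090611 -0.07790669  0.19419378] [180. -54. 169.]
[[[-0.43,-0.41,0.02],[-0.0,-0.0,-0.94]],[[-0.41,-0.45,0.01],[-0.0,-0.0,-0.95]],[[-0.37,-0.46,0.02],[-0.0,-0.0,-0.94]],[[-0.34,-0.5,0.01],[-0.0,-0.0,-0.94]],[[-0.31,-0.51,0.02],[-0.0,-0.0,-0.94]],[[-0.28,-0.53,0.02],[-0.01,-0.0,-0.95]],[[-0.23,-0.55,0.01],[0.0,-0.01,-0.94]],[[-0.21,-0.56,0.02],[0.0,0.0,-0.94]]]
[[[-0.16,-0.58,0.01],[0.0,0.0,-0.95]],[[-0.13,-0.58,0.02],[-0.0,0.0,-0.94]],[[-0.09,-0.6,0.02],[-0.0,0.0,-0.94]],[[-0.05,-0.59,0.01],[-0.0,0.0,-0.95]],[[-0.01,-0.6,0.02],[-0.0,0.0,-0.94]],[[0.03,-0.6,0.01],[-0.0,0.0,-0.94]],[[0.07,-0.59,0.02],[-0.01,-0.0,-0.94]]]
end [ 0.42016959 -0.0799317   0.28996024] [ 1.79982509e+02 -3.29546218e-03  1.68981325e+02]
[[[0.03,-0.0,0.15],[0.0,0.84,0.0]],[[0.02,-0.0,0.15],[0.0,0.85,-0.0]],[[0.01,-0.01,0.15],[0.0,0.84,-0.0]],[[0.01,0.0,0.16],[0.0,0.85,-0.0]],[[-0.01,-0.0,0.15],[0.0,0.84,-0.0]],[[-0.01,-0.0,0.15],[0.0,0.84,-0.0]],[[-0.03,-0.01,0.15],[0.0,0.85,-0.0]],[[-0.03,0.0,0.15],[0.0,0.84,-0.0]]]
[[[-0.04,-0.0,0.15],[0.0,0.84,-0.0]],[[-0.05,-0.0,0.14],[0.0,0.85,-0.0]],[[-0.06,-0.01,0.14],[0.0,0.84,-0.0]],[[-0.07,0.0,0.14],[0.0,0.84,-0.0]],[[-0.07,-0.0,0.13],[0.0,0.85,-0.0]],[[-0.08,-0.0,0.13],[0.0,0.84,-0.0]],[[-0.09,-0.01,0.12],[0.0,0.85,-0.0]],[[-0.1,0.0,0.12],[0.0,0.84,-0.0]]]
end [ 0.40097829 -0.0779325   0.19427082] [180. -54. 169.]
```

```bash
python3 -m jog '[[[-0.43,-0.41,0.02],[0,0,-0.94]],[[-0.41,-0.45,0.02],[0,0,-0.94]],[[-0.37,-0.46,0.02],[0,0,-0.94]],[[-0.34,-0.5,0.02],[0,0,-0.94]],[[-0.31,-0.51,0.02],[0,0,-0.94]],[[-0.28,-0.53,0.02],[0,0,-0.94]],[[-0.23,-0.55,0.01],[0,0,-0.94]],[[-0.21,-0.56,0.02],[0,0,-0.94]]]'
python3 -m jog '[[[-0.16,-0.58,0.01],[0,0,-0.95]],[[-0.13,-0.58,0.02],[0,0,-0.94]],[[-0.09,-0.6,0.02],[0,0,-0.94]],[[-0.05,-0.6,0.01],[0,0,-0.95]],[[-0.01,-0.6,0.02],[0,0,-0.94]],[[0.03,-0.6,0.01],[0,0,-0.94]],[[0.07,-0.59,0.02],[0,0,-0.94]],[[0,0,0],[0,0,0]]]'
python3 -m jog '[[[0.03,0,0.15],[0,0.84,0]],[[0.02,0,0.15],[0,0.84,0]],[[0.01,0,0.15],[0,0.84,0]],[[0.01,0,0.15],[0,0.84,0]],[[0,0,0.15],[0,0.84,0]],[[-0.01,0,0.15],[0,0.84,0]],[[-0.03,0,0.15],[0,0.84,0]],[[-0.03,0,0.15],[0,0.84,0]]]'
python3 -c "
from h import *
s=robot.get_state();print(s['ee_pos'],s['tool_rot'],s['joints'],s['t'])
p,r=goal(-11,54);plan(p,r,8)"
```

```text
t: 8.25
ee_pos: [0.481, 0.0754, 0.2942]
tool_rot: [180.0, 0.0, 142.7]
ft_force: [-0.1, 0.4, -1.6]
gripper_width: 0.0533
t: 9.05
ee_pos: [0.4191, -0.0821, 0.2897]
tool_rot: [-179.9, 0.0, 168.8]
ft_force: [0.6, 0.6, -2.1]
gripper_width: 0.0534
t: 9.85
ee_pos: [0.4109, -0.0777, 0.2421]
tool_rot: [-180.0, -26.9, 168.9]
ft_force: [0.7, -0.8, -2.1]
gripper_width: 0.0537
[ 0.410884   -0.0777079   0.24211139] [-179.97009542  -26.93165862  168.87069104] [-18.7379402    6.1651154   97.52331705  -3.55929145 103.01132539
 -97.59416952] 9.85
[[[-0.04,-0.01,0.15],[0.0,0.85,-0.0]],[[-0.05,-0.0,0.14],[0.0,0.84,-0.01]],[[-0.06,-0.01,0.14],[0.01,0.85,0.0]],[[-0.06,-0.01,0.14],[-0.0,0.84,-0.0]],[[-0.08,-0.0,0.13],[-0.0,0.85,-0.01]],[[-0.08,-0.01,0.13],[0.0,0.85,-0.0]],[[-0.09,-0.01,0.13],[0.0,0.84,-0.0]],[[-0.1,-0.0,0.12],[0.0,0.85,-0.01]]]
end [ 0.40093254 -0.0778179   0.19397883] [179.96524154 -54.0116864  169.02353738]
```

```bash
python3 -m jog '[[[-0.04,0,0.15],[0,0.84,0]],[[-0.05,0,0.14],[0,0.84,0]],[[-0.06,0,0.14],[0,0.84,0]],[[-0.06,0,0.14],[0,0.84,0]],[[-0.08,0,0.13],[0,0.84,0]],[[-0.08,0,0.13],[0,0.84,0]],[[-0.09,0,0.13],[0,0.84,0]],[[-0.1,0,0.12],[0,0.84,0]]]'
python3 -m jog '[[[0,0,0],[0,0,0]],[[0,0,0],[0,0,0]],[[0,0,0],[0,0,0]]]'
python3 - <<'E'
from h import *
np.set_printoptions(precision=4,suppress=True)
s=robot.get_state();p=np.array(s["ee_pos"]);r=R.from_euler("xyz",s["tool_rot"],degrees=True)
print(p,s["tool_rot"],s["joints"],s["gripper_width"])
G=p+r.apply([0,0,robot.grip_depth]);X,Y,Z=-r.apply([1,0,0]),r.apply([0,1,0]),-r.apply([0,0,1])
o=[]
for n in("side","top"):
    c=viewer.read_camera(n);im=cv2.cvtColor(c["pixels"],cv2.COLOR_RGB2BGR)
    cv2.imwrite(f"pics/{n}4.png",im)
    for l,q in dict(window=G+A*X,butt=G-.016*X-.112*Z,head=G-.01*X).items():
        print(n,l,"exp",np.round(proj(c,q),1),[(round(d["p"],2),np.round(d["point"],1).tolist()) for d in models.pinpoint(n,l)])
    print(n,"label",np.round(proj(c,L),1),[(round(d["p"],2),np.round(d["point"],1).tolist()) for d in models.pinpoint(n,"label")])
    k0=np.array(proj(c,G)).astype(int);k0=np.clip(k0,75,300)
    o.append(cv2.resize(im[k0[0]-75:k0[0]+75,k0[1]-85:k0[1]+75],(400,375),interpolation=2))
cv2.imwrite("pics/c4.png",np.hstack(o))
E
```

```text
t: 10.65
ee_pos: [0.4016, -0.0759, 0.1936]
tool_rot: [-179.9, -53.8, 168.8]
ft_force: [0.1, 0.1, -1.6]
gripper_width: 0.0534
t: 10.95
ee_pos: [0.4013, -0.0762, 0.1947]
tool_rot: [-180.0, -53.6, 168.9]
ft_force: [-0.1, 1.0, -3.0]
gripper_width: 0.0532
[ 0.4013 -0.0762  0.1947] [-179.9572  -53.593   168.8767] [-17.5464  28.8086  86.1767  -5.9179 118.3043 -96.6366] 0.053161815842049175
side window exp [163.9 301.5] [(0.65, [258.1, 159.9]), (0.59, [245.7, 294.0]), (0.57, [165.1, 298.5])]
side butt exp [173.3 345.5] [(0.93, [174.3, 344.1]), (0.91, [292.3, 192.6])]
side head exp [150.7 314.1] [(0.95, [252.3, 186.8]), (0.73, [151.1, 310.1])]
side label [195.1 272.5] [(0.58, [195.7, 270.7]), (0.22, [177.5, 345.3])]
top window exp [240.3 302.3] [(0.88, [104.3, 146.8])]
top butt exp [295.5 291.5] []
top head exp [256.2 301.7] [(0.97, [128.8, 157.5]), (0.19, [244.3, 381.6])]
top label [205.7 304. ] []
```

View pics/c4.png

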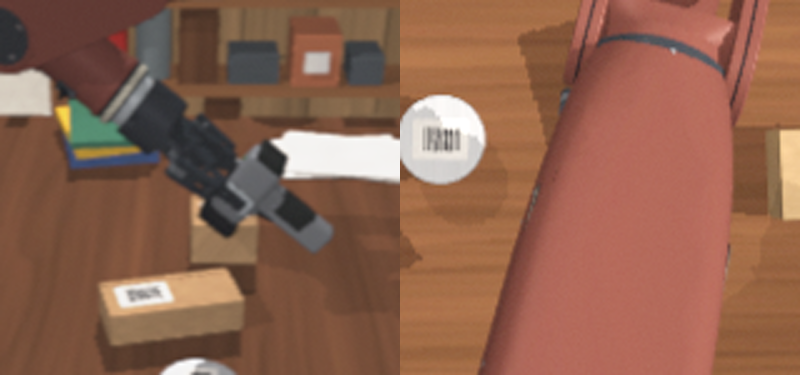

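The side view shows the scanner held nose-down, looking at the label and clear of everything. The networks' window, head and butt points fall within about 1–4 px of where I expect them. One last aim and steadiness check, then I hand it in.

```bash
python3 -m jog '[[[0,0,0],[0,0,0]],[[0,0,0],[0,0,0]],[[0,0,0],[0,0,0]],[[0,0,0],[0,0,0]]]'
python3 - <<'E'
from h import *
s=robot.get_state();p=np.array(s["ee_pos"]);r=R.from_euler("xyz",s["tool_rot"],degrees=True)
G=p+r.apply([0,0,robot.grip_depth]);X=-r.apply([1,0,0]);k=(.045-G[2])/X[2]
e=G+k*X-L;print("miss mm",e*1e3,"dist",k-A,"pitch",np.degrees(np.arcsin(-X[2])),np.abs(s["joint_velocities"]).max(),s["ft_force"])
if np.linalg.norm(e)<.008: print(robot.job_done())
E
```

```text
t: 11.85
ee_pos: [0.4007, -0.0763, 0.1941]
tool_rot: [180.0, -53.8, 168.9]
ft_force: [-0.1, -0.6, -2.5]
gripper_width: 0.0534
miss mm [7.18591200e-01 1.18805639e+00 1.38777878e-14] dist 0.15055697172443278 pitch 53.76433622002054 0.04409180311838433 [-0.11816642 -0.57468246 -2.46340302]
the job is handed in; nothing more can be done
None
```

I gripped the grey scanner across its head and drew it straight up out of the dock. I then swung it over, tipped its nose down and handed the job in at about 12 s, still holding it on the long carton's label.

**Last checks, from the arm's measured pose:**

| Check | Result |
|---|---|
| Aim point | about 1.4 mm from the label centre |
| Window-to-label distance | about 151 mm |
| Slant | 53.8° down |
| Steadiness | joints practically still; outside force about 2.5 N, close to the scanner's own weight |
| Grip | 53.4 mm wide |

- **Grip offset:** I gripped about 10 mm farther forward on the head than planned, because I got the sign of one shift wrong. I corrected for it in the aim.
- **Disagreement:** the side camera put the window, head and butt 1 to 4 pixels from where I expected. That could mean the window is about 5 mm nearer the label, roughly 145 mm, or a tilt error of 1 to 2°, which would move the aim point by about 5 mm.
- **Not checked:** the arm hid the scanner and label from the top camera at the end, so the final check rests on the side view and the arm's own readings. I did not measure the cartons and tins again. The planned path kept clear of them and the force readings showed no contact.

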